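# Put the washed ingredient bin back in order

## Robot

A 7-joint arm with a two-finger parallel gripper is mounted at the origin on the work surface. World frame = base frame: x ahead of the robot, y to its left, z up, the work surface at z = 0. Lengths are in m, angles in rad, forces in N, time in s.
With the tool pointing down it reaches from about 0.35 to 0.9 m from the base axis. Payload 19.9 kg.
Tool frame: the origin (TCP) lies between the finger pads; the fingertips stand 22 mm ahead of it and the grasp point (between the pads) lies 3 mm ahead of it (env.tcp_to_tips is the distance from the TCP to the fingertips, in m); z points along the fingers, y is the line along which they close (so a half turn about z gives the same grasp; the last joint's range is limited). The gripper opens to 94 mm and grips with 3 to 60 N. Pads are 16 mm wide; open, the fingers measure 119 mm over their backs; the gripper's body (75 mm by 177 mm) begins 78 mm behind the grasp point.
Start: joints at [1.089, 0.417, -0.01, 1.614, 0.005, 1.111, -0.053], TCP at [0.266, -0.566, 0.227] pointing down, gripper open.
Joint ranges: [-2.81, 2.81], [-0.39, 2.02], [-1.27, 1.25], [0.06, 2.57], [-1.19, 4.33], [0.19, 2], [-2.82, 2.82]. Speed limits (rad/s): [1.89, 1.89, 2.39, 2.39, 3.01, 3.01, 3.01].

## Interface

Orientations are given as a unit quaternion [x, y, z, w].
In Python, from bench import env gives the robot as it stands.
- The arm moves only by the tool jog_arm, never from a script. Its argument "series" is a list that holds one entry, the list of rows, each a list of 5 numbers: the closure, from 0 (fully open) to 1 (shut), then the shift along the tool's x, y, z in mm, then the turn about the tool's z in degrees. In form: [[[grip, dx, dy, dz, twist], ...]]. A call has 1 to 20 rows; each row is the pose to reach, as a shift and turn from the pose commanded when the call began, along the tool's axes at that moment; what a row does not reach only later rows make up. A row lasts 1/8 s, in which the tool goes at most 62.5 mm and 10.7 degrees, less where a joint would pass 70% of its speed; a pose out of reach is approached as far as the arm can. A call with a gripper value outside its range is refused whole. The fingers move at their own pace and stop on an object; "squeeze" is the grip in N (left out, the last holds). Time passes only in rows, so rows that repeat a pose let the fingers close. It gives the time, the measured TCP pose, the force, the opening and the grip force at its end, in the units of the state.
- env.read_state(): the state, without advancing time (a new reading comes with each control period).
- env.camera(name): name is "scene" or "top"; returns a dict with "frame" (400x640x3 uint8, blue, green, red), "range_z" (400x640 float32, m along the optical axis (not along the pixel's ray), 0 where there is no reading), "fx", "fy", "cx", "cy" (pixels), "k1" (the pictures are not rectified: a ray, as slopes to the right and down, at radius r is drawn at 1 + k1 r^2 times it, then the intrinsics apply), "T" (4x4, takes a point from camera to world coordinates). Camera axes: x right, y up, looking along -z (the intrinsics and any distortion apply to the point x, -y, -z); pixel columns grow to the right and rows downward; lengths in m; the calibration is good to about 2 mm. A picture is of the moment at which its call begins.
- env.close_job(): hands the job in; it is judged then, once.
The state is a dict: "time_s": time; "qpos": joint angles; "qd": joint speeds; "effort": joint torques, N m; "position": TCP position; "tcp_rot": TCP orientation; "ft_force": force on the tool from outside, world axes, zero at the start; "moment": the same for the moment, N m; "finger_gap": opening from 0.0 (shut) to 1.0 (fully open); "grasp_force": force on a finger pad.
Only numpy, scipy, OpenCV 4.12 (cv2) and the standard library are available. Lean on these libraries where they do the work, as an engineer would, in place of code of your own. Each camera call takes 0.05 s, during which the arm holds its last target. There are 200 camera calls.

## Task

The twin ingredient bin has been washed: slide its scoop, toe first, down into the steel holder on the bin's sloping top until it is fully home, and draw both grey covers down over their compartments until they are fully shut. The covers have no handles, so press on them to slide them; leave everything else on the table where it stands.

Things in the scene. Friction and masses are not known exactly. Their poses are not given: they have to be found in the camera images.
- bin: white twin ingredient bin, fixed, empty, 350 mm wide (y), 277 mm deep (x). Origin at the centre of its footprint on the table; x from its low front to its high back, y to its left; the front faces the robot's left (+y) or half towards the robot. Its top is one slope rising to the back at 30 degrees, 75 mm high at the front edge, 235 mm at the back, 320 mm along the slope: two covered compartments, a 94 mm wide strip between
- bin_edge (a point): middle of the bin's front upper edge, 75 mm above the table. Measured up the slope from it, each compartment's mouth (116 mm wide) runs from 20 to 165 mm; a fixed panel covers the rest, to 320 mm. Fixed panels, side rails and middle strip stand 3 mm above the covers' upper face; the front lip is level with it. Axes as the bin's
- dock: stainless scoop holder on the bin's middle strip: a sleeve lying on the slope, open uphill. Origin on its floor, where the scoop's origin lies when fully home; x uphill along the slope, z out of it. Inside 62 mm wide, 44 high, walls 3. Toe plate (lower end) at x = -46 mm, side cheeks from there to 20, bridge over the top from -35 to 20, then a flared mouth to 39 mm, 75 wide and 50 high
- scoop: aluminium scoop, about 0.14 kg, lying flat on the table. Flat-bottomed bowl 90 mm long (x), 58 wide, 38 high, open above and at its toe (x = -45 mm); bar handle on the other end from x = 45 to 153 mm, 16 wide, 14 high, its middle 28 mm above the underside. Origin at the centre of the bowl's underside; z up from the bowl's floor
- scoop_grip (a point): point in the middle of the scoop's handle at x = 72 mm, z = 28 mm of the scoop; axes as the scoop's
- cover_left (a joint): opening of the bin's left cover (on the bin's +y side), m: 0 shut against the front lip, growing uphill, 0.10 at its stop. Grey flat plate without handle, 155 x 116 x 4 mm, lying in the slope; its upper end stays hidden under the fixed panel. Rubs in its rails with about 3 N and stays where left; press firmly on its face (15 to 20 N holds well, a light touch slips) and draw it along the slope
- cover_left_patch (a point): centre of the ribbed thumb patch on the upper face of the left cover, 25 mm uphill of the cover's lower edge, on its centre line; moves with the cover. x uphill along the slope, y to the bin's left, z out of the slope (30 degrees from vertical)
- cover_right (a joint): opening of the bin's right cover (on the bin's -y side), m: 0 shut against the front lip, growing uphill, 0.10 at its stop. Grey flat plate without handle, 155 x 116 x 4 mm, lying in the slope; its upper end stays hidden under the fixed panel. Rubs in its rails with about 3 N and stays where left; press firmly on its face (15 to 20 N holds well, a light touch slips) and draw it along the slope
- cover_right_patch (a point): centre of the ribbed thumb patch on the upper face of the right cover, 25 mm uphill of the cover's lower edge, on its centre line; moves with the cover. x uphill along the slope, y to the bin's left, z out of the slope (30 degrees from vertical)
- scraper: bench scraper lying flat: steel blade with a black bar handle, 150 x 100 mm, 25 mm high; origin under its centre. Bystander
- cutter: thin steel pastry ring, 80 mm across, 45 mm high; origin at the centre of its underside. Bystander
- jar: closed jar, 86 mm across, 130 mm high, red cap; origin at the centre of its underside. Bystander
- tub: round clear tub with a white lid, 118 mm across, 78 mm high; origin at the centre of its underside. Bystander
- brush: pastry brush lying flat, 210 mm long; origin under it. Bystander
- cup: steel measuring cup with a handle, 72 mm across, 75 mm high; origin at the centre of its underside. Bystander

How it is judged:
By the outcome, as a careful person would: the job done as asked, in the order asked, and still so for the second after the job is handed in, with the robot touching nothing.
It also fails if it takes over 58 s, if anything falls off the work surface, if the arm or the gripper's body presses on something with over 40 N, if the wrist force passes 120 N, or if a joint passes its speed limit or range.

## Working session

There is one attempt and no reset: what is moved stays moved. The work goes in short steps, Python scripts to look and compute and a tool call to move; the robot and the scene stay as the last step left them, time stands still between calls to the robot, and variables do not carry over. Pictures are saved under pics/ and viewed, at most 10 in all, crops included, and the job is handed in when it is done.

Besides the shell and the picture viewer there is one more tool, called after "Call:" by a JSON object that holds its "api" and its "payload". jog_arm: Moves the arm, as the interface text tells. Its arguments: {"type":"object","properties":{"series":{"type":"array"},"squeeze":{"type":"number"}},"required":["series"]}

```bash
ls; mkdir -p pics
cat > h.py <<'E'
import numpy as np, cv2, pickle
from bench import env
def cam(n):
    c=env.camera(n); return c
def cloud(c):
    h,w=c["range_z"].shape
    u,v=np.meshgrid(np.arange(w),np.arange(h))
    K=np.array([[c["fx"],0,c["cx"]],[0,c["fy"],c["cy"]],[0,0,1.]])
    p=cv2.undistortPoints(np.stack([u,v],-1).reshape(-1,1,2).astype(float),K,np.array([c["k1"],0,0,0.])).reshape(h,w,2)
    z=c["range_z"]
    P=np.stack([p[...,0]*z,-p[...,1]*z,-z],-1)
    return P@c["T"][:3,:3].T+c["T"][:3,3]
E
python3 - <<'E'
from h import *
for n in ("scene","top"):
    c=cam(n); cv2.imwrite(f"pics/{n}0.png",c["frame"]); P=cloud(c); np.savez(f"{n}0.npz",P=P,f=c["frame"],r=c["range_z"])
    print(n,c["T"].round(3).tolist(),c["fx"],c["k1"])
s=env.read_state();print({k:np.round(v,3).tolist() for k,v in s.items()},env.tcp_to_tips)
E
```

```text
pics
scene [[-0.151, -0.837, 0.526, 1.207], [0.988, -0.119, 0.094, 0.129], [-0.015, 0.534, 0.845, 1.248], [0.0, 0.0, 0.0, 1.0]] 438.2181383581298 -0.09336430152732969
top [[0.022, 0.994, -0.106, 0.406], [-1.0, 0.023, 0.011, 0.035], [0.013, 0.106, 0.994, 1.268], [0.0, 0.0, 0.0, 1.0]] 367.66798439257775 0.0044541343664119045
{'time_s': 0.1, 'qpos': [1.089, 0.418, -0.01, 1.614, 0.005, 1.111, -0.053], 'qd': [0.001, -0.001, -0.001, -0.002, -0.002, 0.0, -0.001], 'effort': [0.002, -85.258, 0.64, -42.669, -0.049, 0.016, -0.0], 'position': [0.266, -0.565, 0.227], 'tcp_rot': [0.976, 0.218, -0.0, -0.001], 'ft_force': [-0.188, -0.118, -0.29], 'moment': [0.039, -0.0, -0.084], 'grasp_force': 0.0, 'finger_gap': 0.998} 0.022
```

View pics/scene0.png

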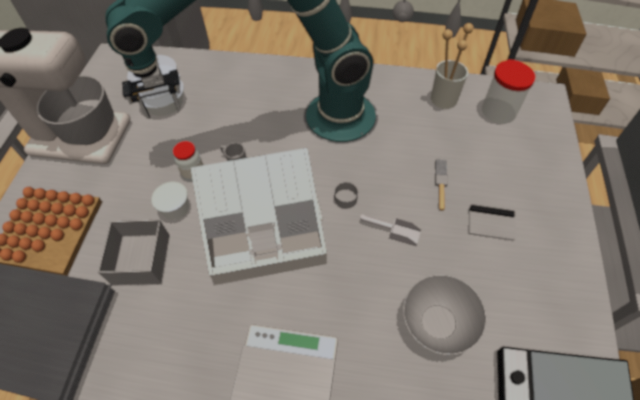

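View pics/top0.png

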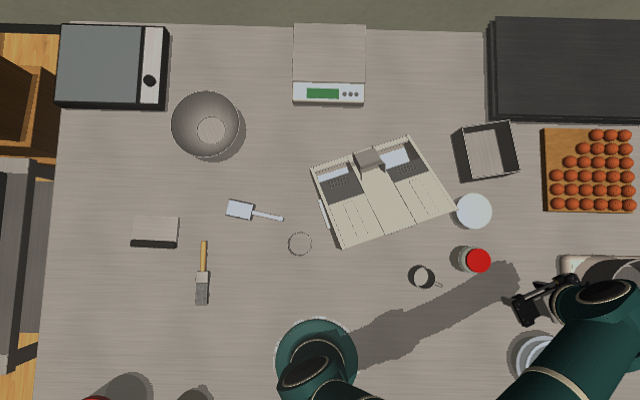

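The scene picture shows the bin in the middle at about (260,210), with its dock near (263,243). The scoop is at (395,230), with its bowl to the right at (407,233). The top picture shows the bin at (380,190), the dock at (368,158), and the scoop bowl at (240,209) with its handle running to (283,219). Next I'll measure these in the point cloud.

Run:
```python
from h import *
d=np.load("top0.npz");P=d["P"]
for (u,v) in [(312,172),(407,138),(452,212),(345,246),(383,206),(366,155),(375,166),(340,190),(405,170),(330,182),(395,157),(240,209),(270,216),(283,219),(300,243)]:
    print((u,v),P[v,u].round(3))
e=np.load("scene0.npz");Q=e["P"]
print("scene")
for (u,v) in [(240,180),(261,245),(300,155),(195,170),(410,233),(375,222)]: print((u,v),Q[v,u].round(3))
# crop enlarged
f=cv2.resize(d["f"][125:255,215:465],None,fx=3.2,fy=3.2,interpolation=cv2.INTER_CUBIC);cv2.imwrite("pics/crop1.png",f)
```

```text
(312, 172) [0.617 0.029 0.088]
(407, 138) [ 0.74  -0.283  0.081]
(452, 212) [ 0.503 -0.453  0.017]
(345, 246) [ 0.384 -0.067  0.235]
(383, 206) [ 0.502 -0.181  0.194]
(366, 155) [ 0.664 -0.137  0.146]
(375, 166) [ 0.635 -0.17   0.12 ]
(340, 190) [ 0.554 -0.059  0.135]
(405, 170) [ 0.621 -0.26   0.14 ]
(330, 182) [ 0.581 -0.028  0.12 ]
(395, 157) [ 0.693 -0.261  0.002]
(240, 209) [0.497 0.273 0.008]
(270, 216) [0.474 0.166 0.037]
(283, 219) [ 0.466  0.125 -0.002]
(300, 243) [ 0.386  0.064 -0.   ]
scene
(240, 180) [ 0.497 -0.24   0.207]
(261, 245) [ 0.671 -0.143  0.151]
(300, 155) [ 0.394 -0.077  0.225]
(195, 170) [ 0.499 -0.371  0.235]
(410, 233) [0.487 0.289 0.002]
(375, 222) [0.479 0.172 0.031]
```

View pics/crop1.png

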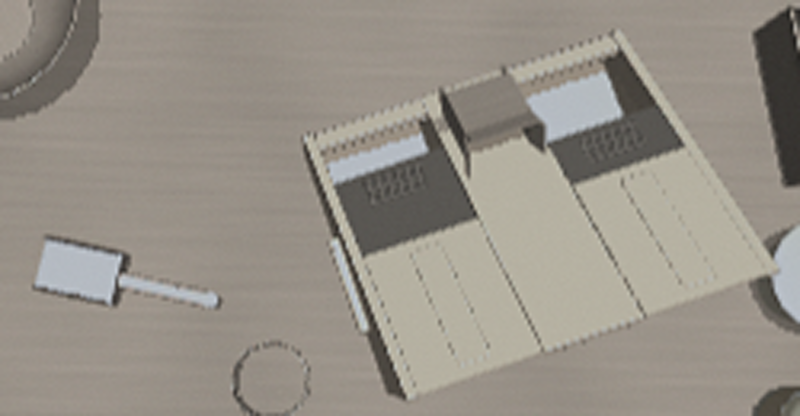

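```bash
cat > fit.py <<'E'
from h import *
def load():
    out=[]
    for n in("top0","scene0"):
        d=np.load(n+".npz"); out.append((d["P"],d["f"],d["r"]))
    return out
def yawrect(xy):
    (c,(w,h),a)=cv2.minAreaRect((xy*1000).astype(np.float32)); return np.array(c)/1000,w,h,a
if __name__=="__main__":
  from scipy.optimize import least_squares
  for n,(P,f,r) in zip(("top","scene"),load()):
    p=P.reshape(-1,3)[r.ravel()>0]
    m=(p[:,0]>.3)&(p[:,0]<.8)&(p[:,1]<.08)&(p[:,1]>-.40)&(p[:,2]>.065)&(p[:,2]<.26)
    b=p[m]
    # known-tilt plane z = 0.075 + tan30*s ; RANSAC-ish robust fit
    def res(v): return (b[:,2]-(v[0]+np.tan(np.pi/6)*(b[:,0]*np.cos(v[1])+b[:,1]*np.sin(v[1]))))
    s=least_squares(lambda v:res(v)*1000,[.5,np.radians(-158)],loss="cauchy",f_scale=1.5)
    yaw=s.x[1]; on=abs(res(s.x))<.004
    X=np.array([np.cos(yaw),np.sin(yaw)]);Y=np.array([-X[1],X[0]])
    print(n,"yaw",np.degrees(yaw),on.sum(),len(b))
    print(" rect",yawrect(b[on][:,:2]))
    sx=b[on][:,:2]@X; sy=b[on][:,:2]@Y
    s0=(0.075-s.x[0])/np.tan(np.pi/6)
    print(" x: s0",s0,np.percentile(sx,[.2,99.8]),"y",np.percentile(sy,[.3,99.7]),"mid",np.percentile(sy,[.3,99.7]).mean())
    # dock: points above plane
    h=res(s.x)*np.cos(np.pi/6); dk=h>.03
    U=(b[:,:2]@X-s0)  # horizontal
    up=U*np.cos(np.pi/6)+(b[:,2]-.075)*.5
    yy=b[:,:2]@Y
    dk&=(abs(yy-np.median(sy))<.08)&(up<.2)
    print(" dock n",dk.sum(),"h",np.percentile(h[dk],[2,50,98]),"up",np.percentile(up[dk],[1,99]),"y",np.percentile(yy[dk],[1,99]))
    # cover low points: profile per compartment
    for sg in(-1,1):
        c=np.percentile(sy,[.3,99.7]).mean()+sg*.105
        k=(abs(yy-c)<.04)
        pr=[(int(a*1000),round(float(np.median(h[k&(up>a)&(up<a+.005)]))*1000,1)) for a in np.arange(0,.18,.005) if (k&(up>a)&(up<a+.005)).sum()>2]
        print(" cov",sg,pr)
    q=p[(p[:,0]>.4)&(p[:,0]<.56)&(p[:,1]>.10)&(p[:,1]<.35)&(p[:,2]>.004)&(p[:,2]<.06)]
    print(" scoop rect",yawrect(q[:,:2]),len(q))
    hd=q[(q[:,2]>.022)&(q[:,1]<.2)]; bw=q[q[:,1]>.215]
    l=np.polyfit(hd[:,1],hd[:,0],1)
    print(" handle yaw",np.degrees(np.arctan2(-1,-l[0])),"ends y",hd[:,1].min(),hd[:,1].max(),"mean",hd.mean(0),"z",np.percentile(hd[:,2],[50,95]))
    print(" bowl rect",yawrect(bw[:,:2]),np.percentile(bw[:,2],[5,50,98]))
E
python3 fit.py
```

```text
top yaw -159.70944997225612 7294 9361
 rect (array([ 0.5626217, -0.1733322]), 280.529296875, 350.6519775390625, 20.451251983642578)
 x: s0 -0.610895910935384 [-0.60479996 -0.32913898] y [0.18326236 0.53128015] mid 0.3572712555163241
 dock n 449 h [0.03305148 0.04756062 0.05384822] up [0.0415559  0.12385308] y [0.32079975 0.39582112]
 cov -1 [(0, -3.9), (5, -2.6), (10, -3.4), (15, -2.6), (20, -4.5), (25, -4.9), (70, -4.4), (75, -2.4), (80, -2.8), (85, -2.7), (90, -2.5), (95, -2.1), (100, -2.0), (105, -2.1), (110, -1.1), (115, -2.2), (120, -2.6), (125, -3.3), (130, -3.2), (135, -2.5), (140, -2.0), (145, -3.0), (150, -3.0), (155, -2.3), (160, -2.3), (165, -2.5), (170, 0.4), (175, -0.3)]
 cov 1 [(0, -5.0), (5, -3.2), (10, -2.7), (15, -3.2), (20, -4.7), (25, -4.8), (105, -4.3), (110, -2.8), (115, -2.4), (120, -2.0), (125, -2.6), (130, -1.8), (135, -2.0), (140, -2.4), (145, -1.8), (150, -2.8), (155, -3.3), (160, -2.3), (165, -2.0), (170, 0.8), (175, 0.1)]
 scoop rect (array([0.47870007, 0.22527925]), 155.72557067871094, 249.42579650878906, 0.30968526005744934) 485
 handle yaw -104.61740448
[... 899 characters left out ...]
, -3.6), (165, -2.5), (170, -0.3), (175, 0.8)]
 cov 1 [(0, -8.5), (5, -3.0), (10, -3.1), (15, -3.0), (20, -3.5), (25, -3.6), (110, -2.1), (115, -2.6), (120, -2.1), (125, -2.4), (130, -2.3), (135, -1.9), (140, -2.6), (145, -1.8), (150, -2.2), (155, -2.7), (160, -2.3), (165, -2.7), (170, -0.7), (175, 1.3)]
 scoop rect (array([0.48022397, 0.22512753]), 159.57192993164062, 249.22988891601562, 0.12441828846931458) 922
 handle yaw -101.07469663253262 ends y 0.12200334442775546 0.19902167693516104 mean [0.47414474 0.16020501 0.03385773] z [0.03479104 0.03890127]
 bowl rect (array([0.48018387, 0.28245361]), 134.45982360839844, 159.59808349609375, 89.97539520263672) [0.00426851 0.01056137 0.04034697]
```

Run:
```python
from fit import *
from scipy.optimize import least_squares
for n,(P,f,r) in zip(("top","scene"),load()):
    p=P.reshape(-1,3)[r.ravel()>0]
    q=p[(p[:,0]>.42)&(p[:,0]<.56)&(p[:,1]>.09)&(p[:,1]<.325)&(p[:,2]>.005)&(p[:,2]<.06)]
    hd=q[(q[:,2]>.027)&(q[:,2]<.042)&(q[:,1]<.215)&(q[:,1]>.13)]
    v=cv2.fitLine((hd[:,:2]*1000).astype(np.float32),cv2.DIST_HUBER,0,.01,.01).ravel()
    bw=q[(q[:,1]>.23)]
    c,w,h,a=yawrect(bw[:,:2]); al=yawrect(q[:,:2])
    print(n,"handle",v,np.degrees(np.arctan2(-abs(v[1]),-abs(v[0]))),len(hd),hd.mean(0),"bowl",c,w,h,a,"all",al)
    yw=np.radians(-101); 
    for yw in np.radians([-99,-102,-105]):
        X=np.array([np.cos(yw),np.sin(yw)]);Y=np.array([-X[1],X[0]])
        print(np.degrees(yw),"X",np.percentile(q[:,:2]@X,[.5,99.5]),"handleX",np.percentile(hd[:,:2]@X,[1,99]),"Y handle",np.percentile(hd[:,:2]@Y,[3,97]),"bowlY",np.percentile(bw[:,:2]@Y,[2,98]))
s=env.read_state();from scipy.spatial.transform import Rotation as R
M=R.from_quat(s["tcp_rot"]).as_matrix();print(M.round(3))
```

```text
top handle [2.1801868e-01 9.7594458e-01 4.7365536e+02 1.7324481e+02] -102.59268 121 [0.47378683 0.1731833  0.03429244] bowl [0.49305557 0.27575519] 117.24462890625 96.62415313720703 14.29140567779541 all (array([0.4884985 , 0.20908435]), 123.62145233154297, 230.00242614746094, 1.2640328407287598)
-99.0 X [-0.39140742 -0.18983007] handleX [-0.28713116 -0.20324827] Y handle [0.43284183 0.44870558] bowlY [0.41394238 0.47529852]
-102.0 X [-0.41375864 -0.21119084] handleX [-0.31008441 -0.22575857] Y handle [0.42008062 0.43496318] bowlY [0.39625782 0.45569249]
-105.00000000000001 X [-0.43579735 -0.23180293] handleX [-0.33218774 -0.24765008] Y handle [0.40473043 0.42100517] bowlY [0.37561039 0.43733873]
scene handle [2.2411011e-01 9.7456384e-01 4.7721588e+02 1.7173451e+02] -102.95055 141 [0.47641028 0.17282425 0.0341201 ] bowl [0.491521   0.27642035] 91.93414306640625 137.20993041992188 89.27296447753906 all (array([0.49075504, 0.20646774]), 231.69517517089844, 138.3262939453125, 89.04237365722656)
-99.0 X [-0.39047215 -0.16907696] handleX [-0.28795913 -0.20300759] Y handle [0.43437761 0.45156104] bowlY [0.39065894 0.48810478]
-102.0 X [-0.41349266 -0.19298004] handleX [-0.31100056 -0.22573483] Y handle [0.42116564 0.43673784] bowlY [0.37320511 0.46738165]
-105.00000000000001 X [-0.4358492  -0.21457646] handleX [-0.33318957 -0.24784335] Y handle [0.40617967 0.42285473] bowlY [0.35314252 0.44727486]
[[ 0.905  0.426 -0.001]
 [ 0.426 -0.905  0.001]
 [-0.    -0.001 -1.   ]]
```

Call:
{"api": "jog_arm", "payload": {"series": [[[0,0,0,-60,0],[0,0,0,-120,0],[0,0,0,-170,0],[0,40,-46,-170,-5],[0,80,-92,-170,-10],[0,120,-138,-170,-15],[0,160,-185,-170,-20],[0,200,-231,-170,-25],[0,240,-277,-170,-30],[0,280,-323,-170,-35],[0,320,-369,-170,-40],[0,360,-415,-170,-45],[0,400,-462,-170,-50],[0,440,-508,-170,-52],[0,480,-554,-160,-52],[0,520,-600,-120,-52],[0,520,-600,-60,-52],[0,520,-600,0,-52],[0,520,-600,60,-52],[0,520,-600,60,-52]]]}}

```text
time_s: 2.6
position: [0.479, 0.1981, 0.1646]
tcp_rot: [0.781, 0.624, -0.003, -0.002]
ft_force: [0.3, 1.2, 1.7]
finger_gap: 1.002
grasp_force: 0.0
```

```bash
cat >> h.py <<'E'
from scipy.spatial.transform import Rotation as R
def st(show=True):
    s=env.read_state(); M=R.from_quat(s["tcp_rot"]).as_matrix(); p=np.array(s["position"])
    if show: print("t",round(s["time_s"],2),"p",p.round(4),"yaw",round(np.degrees(np.arctan2(M[1,0],M[0,0])),2),"zax",M[:,2].round(3),"F",np.round(s["ft_force"],1),"gap",round(s["finger_gap"],3),"gf",round(s["grasp_force"],1),"q",np.round(s["qpos"],2))
    return p,M
def to(t,p,M): print("d mm",((np.array(t)-p)@M*1000).round(1))
E
python3 - <<'E'
from h import *
p,M=st(); to([.481,.1995,.031],p,M)
c=cam("top"); f=c["frame"][170:260,205:310]; cv2.imwrite("pics/a1.png",cv2.resize(f,None,fx=5,fy=5))
E
```

```text
t 2.6 p [0.479  0.1981 0.1646] yaw 77.24 zax [-0.007 -0.001 -1.   ] F [0.3 1.2 1.7] gap 1.002 gf 0.0 q [ 0.17  0.4  -0.76  1.91  0.33  0.96 -0.96]
d mm [  2.2   2.5 133.6]
```

Call:
{"api": "jog_arm", "payload": {"series": [[[0,2,2,50,0],[0,2,2,90,0],[0,2,2,115,0],[0,2,2,130,0],[0,2,2,136,0],[0,2,2,136,0],[0.5,2,2,136,0],[1,2,2,136,0],[1,2,2,136,0],[1,2,2,136,0],[1,2,2,136,0],[1,2,2,136,0]]], "squeeze": 4}}

```text
time_s: 4.15
position: [0.4835, 0.2003, 0.0314]
tcp_rot: [0.782, 0.624, -0.0, -0.0]
ft_force: [0.3, 1.4, -0.1]
finger_gap: 0.399
grasp_force: 0.0
```

Run:
```python
from h import *
p,M=st(); to([.481,.1995,.031],p,M)
```

```text
t 4.15 p [0.4835 0.2003 0.0314] yaw 77.2 zax [-0.  0. -1.] F [ 0.3  1.4 -0.1] gap 0.399 gf 0.0 q [ 0.05  0.6  -0.62  1.98  0.53  0.72 -1.12]
d mm [-1.3 -2.3  0.4]
```

Call:
{"api": "jog_arm", "payload": {"series": [[[1,0,-2,0,0],[1,0,-2,0,0],[1,0,-2,0,0],[1,0,-2,0,0],[1,0,-2,0,0],[1,0,-2,0,0],[1,0,-2,0,0]]], "squeeze": 4}}

```text
time_s: 5.03
position: [0.4816, 0.2008, 0.0314]
tcp_rot: [0.782, 0.624, -0.0, -0.0]
ft_force: [-1.2, 0.2, 0.9]
finger_gap: 0.172
grasp_force: 4.0
```

Call:
{"api": "jog_arm", "payload": {"series": [[[1,0,0,-10,0],[1,0,0,-20,0],[1,0,0,-30,0],[1,0,0,-40,0],[1,0,0,-48,0],[1,0,0,-54,0],[1,0,0,-54,0],[1,0,0,-54,0]]], "squeeze": 3}}

```text
time_s: 6.02
position: [0.4816, 0.2005, 0.0853]
tcp_rot: [0.782, 0.624, -0.0, 0.0]
ft_force: [-0.2, -1.3, 0.8]
finger_gap: 0.17
grasp_force: 3.0
```

```bash
cat >> h.py <<'E'
def pitch():
    "handle/bowl points near tool, in tool frame (mm): x along tool x, height"
    p,M=st()
    for n in("scene","top"):
        c=cam(n);P=cloud(c); cv2.imwrite(f"pics/_{n}.png",c["frame"]); np.savez(f"last_{n}.npz",P=P,f=c["frame"])
        q=((P-p)@M*1000)[c["range_z"]>0]; wz=P[c["range_z"]>0][:,2]
        k=(abs(q[:,1])<7)&(q[:,0]>-100)&(q[:,0]<145)&(wz>.004)
        print(n,[(a,)+tuple((-np.percentile(q[k&(q[:,0]>=a)&(q[:,0]<a+8)][:,2],[25,75])).round(0).tolist()) for a in range(-96,144,8) if (k&(q[:,0]>=a)&(q[:,0]<a+8)).sum()>1])
E
python3 - <<'E'
from h import *
pitch()
f=np.load("last_scene.npz")["f"][180:270,340:450];cv2.imwrite("pics/b1.png",cv2.resize(f,None,fx=5,fy=5))
E
```

```text
t 6.03 p [0.4816 0.2005 0.0853] yaw 77.19 zax [-0. -0. -1.] F [-0.2 -1.3  0.8] gap 0.17 gf 3.0 q [ 0.1   0.52 -0.69  1.97  0.45  0.81 -1.06]
scene [(-96, 425.0, 399.0), (-88, 430.0, 416.0), (-80, 428.0, 413.0), (-72, 424.0, 36.0), (-64, 422.0, 222.0), (-56, 420.0, 34.0), (-48, 415.0, 404.0), (-40, 412.0, 405.0), (-32, 406.0, 400.0), (-24, 400.0, 396.0), (-16, 394.0, 386.0), (-8, 386.0, 362.0), (0, 365.0, 361.0), (8, 363.0, 361.0), (16, 361.0, 357.0), (24, 357.0, -9.0), (32, 353.0, 262.0), (40, 344.0, 215.0), (48, 338.0, 324.0), (56, 323.0, 301.0), (64, 312.0, -69.0), (72, -71.0, -75.0), (80, -76.0, -79.0), (88, -75.0, -78.0), (96, -80.0, -81.0), (136, -79.0, -80.0)]
top [(-96, 430.0, 411.0), (-88, 430.0, 417.0), (-80, 429.0, 418.0), (-72, 426.0, 415.0), (-64, 423.0, 412.0), (-56, 419.0, 410.0), (-48, 417.0, 408.0), (-40, 411.0, 405.0), (-32, 405.0, 401.0), (-24, 401.0, 395.0), (-16, 394.0, 390.0), (-8, 387.0, 384.0), (0, 382.0, 363.0), (8, 362.0, 361.0), (16, 361.0, 358.0), (24, 357.0, 355.0), (32, 353.0, 349.0), (40, 347.0, 343.0), (48, 338.0, 332.0), (56, 331.0, 321.0)]
```

View pics/b1.png

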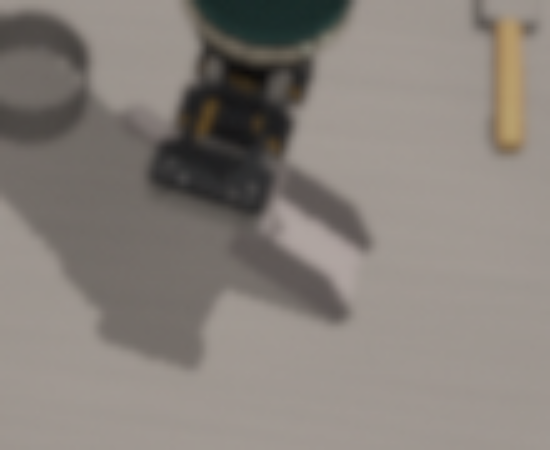

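The picture shows the toe drooped to the table on the right, at about (350,290), with the handle tail raised at (135,115). Now I'll measure the pitch more exactly.

```bash
cat >> h.py <<'E'
def pitch2():
    p,M=st(False)
    for n in("scene","top"):
        P=np.load(f"last_{n}.npz")["P"].reshape(-1,3); q=(P-p)@M*1000; q[:,2]*=-1
        k=(abs(q[:,1])<14)&(q[:,0]>-110)&(q[:,0]<-25)&(q[:,2]>5)&(q[:,2]<75)
        print(n,"handle",q[k][np.argsort(q[k][:,0])].round(0).tolist()[::2])
        k=(abs(q[:,1])<22)&(q[:,0]>15)&(q[:,0]<100)&(P[:,2]>.008)&(q[:,2]<0)
        l=np.polyfit(q[k][:,0],q[k][:,2],1) if k.sum()>5 else 0
        print("floor",k.sum(),l,np.degrees(np.arctan(l)) )
E
python3 -c "
from h import *
pitch2()"
```

```text
scene handle [[-74.0, -3.0, 29.0], [-72.0, 4.0, 29.0], [-70.0, -1.0, 34.0], [-68.0, -5.0, 36.0], [-67.0, 7.0, 32.0], [-67.0, 7.0, 26.0], [-66.0, 4.0, 39.0], [-65.0, 5.0, 35.0], [-64.0, 6.0, 31.0], [-63.0, 1.0, 36.0], [-62.0, 5.0, 37.0], [-61.0, 5.0, 26.0], [-60.0, 1.0, 37.0], [-59.0, 2.0, 34.0], [-58.0, 5.0, 27.0], [-58.0, -2.0, 34.0], [-57.0, -0.0, 31.0], [-56.0, -7.0, 33.0], [-55.0, -3.0, 35.0], [-54.0, 5.0, 19.0], [-53.0, 2.0, 32.0], [-52.0, -5.0, 33.0], [-51.0, 6.0, 26.0], [-50.0, 2.0, 33.0], [-49.0, -6.0, 27.0], [-48.0, 8.0, 32.0], [-46.0, -7.0, 28.0], [-44.0, -0.0, 28.0], [-41.0, -5.0, 22.0]]
floor 135 [-0.86784891 -9.13359446] [-40.95304318 -83.75180556]
top handle []
floor 0 0 0.0
```

```bash
cat >> h.py <<'E'
yw=np.radians(-159.6); X=np.array([np.cos(yw),np.sin(yw),0]);Y=np.array([-X[1],X[0],0]);Z=np.array([0,0,1.])
c30,s30=np.cos(np.pi/6),.5
u=X*c30+Z*s30; n=-X*s30+Z*c30
edge=-.605*X+.3595*Y+.075*Z
dock=edge+.083*u+.003*n
def tcpgrip(d,h,lat=0): # tcp for scoop at uphill d mm, normal h mm from home
    return dock+(.072+d/1000)*u+(.028+h/1000)*n+lat/1000*Y+.003*Z
E
python3 - <<'E'
from h import *
p,M=st()
print(edge,dock,"u in tool",0)
for d,h in((115,25),(100,3),(0,2)):
    t=tcpgrip(d,h); print(d,h,t.round(4)); to(t,p,M)
E
```

```text
t 6.12 p [0.4815 0.2006 0.0852] yaw 77.19 zax [-0. -0. -1.] F [ 0.3 -0.6  0.1] gap 0.172 gf 3.0 q [ 0.1   0.52 -0.69  1.97  0.45  0.81 -1.06]
[ 0.69236725 -0.12606679  0.075     ] [ 0.62640125 -0.15059933  0.11909808] u in tool 0
115 25 [ 0.4994 -0.1978  0.2615]
d mm [-384.6  105.7 -176.3]
100 3 [ 0.5013 -0.1971  0.2349]
d mm [-383.5  107.4 -149.7]
0 2 [ 0.582  -0.1671  0.1841]
d mm [-336.3  179.5  -98.9]
```

Call:
{"api": "jog_arm", "payload": {"series": [[[1,0,0,-2,0],[1,0,0,-2,0],[1,0,0,-2,0]]], "squeeze": 30}}

```text
time_s: 6.5
position: [0.4815, 0.2007, 0.0874]
tcp_rot: [0.782, 0.624, -0.0, -0.0]
ft_force: [-0.4, 0.0, -0.7]
finger_gap: 0.167
grasp_force: 30.0
```

Call:
{"api": "jog_arm", "payload": {"series": [[[1,0,0,-40,0],[1,0,0,-90,0],[1,0,0,-140,0],[1,0,0,-190,0],[1,-20,5,-240,5],[1,-60,15,-255,10],[1,-110,30,-255,17],[1,-160,45,-255,24],[1,-210,58,-255,31],[1,-260,72,-255,38],[1,-310,86,-255,45],[1,-350,98,-255,52],[1,-375,104,-250,56.8],[1,-385,107,-230,56.8],[1,-385,107,-200,56.8],[1,-385,107,-190,56.8],[1,-385,107,-190,56.8]]]}}

```text
time_s: 8.62
position: [0.5006, -0.1982, 0.2775]
tcp_rot: [0.984, 0.177, -0.0, -0.0]
ft_force: [-0.2, -0.4, -0.5]
finger_gap: 0.167
grasp_force: 30.0
```

Run:
```python
from h import *
p,M=st()
for d,h in((100,3),(0,2)):
    t=tcpgrip(d,h); to(t,p,M)
pitch();pitch2()
f=np.load("last_scene.npz")["f"][130:285,180:340];cv2.imwrite("pics/c1.png",cv2.resize(f,None,fx=3.7,fy=3.7,interpolation=cv2.INTER_CUBIC))
```

```text
t 8.62 p [ 0.5006 -0.1982  0.2775] yaw 20.42 zax [-0.001  0.    -1.   ] F [-0.2 -0.4 -0.5] gap 0.167 gf 30.0 q [ 0.71  0.24 -0.46  1.76  0.12  1.17 -1.  ]
d mm [ 1.  -0.7 42.5]
d mm [87.2 -0.7 93.4]
t 8.62 p [ 0.5006 -0.1982  0.2775] yaw 20.42 zax [-0.001  0.    -1.   ] F [-0.2 -0.4 -0.5] gap 0.167 gf 30.0 q [ 0.71  0.24 -0.46  1.76  0.12  1.17 -1.  ]
scene [(-96, 377.0, 376.0), (-88, 381.0, 380.0), (-80, 383.0, 382.0), (-72, 384.0, 382.0), (-64, 384.0, 381.0), (-56, 384.0, 379.0), (-48, 381.0, 29.0), (-40, 380.0, 357.0), (-32, 377.0, 189.0), (-24, 361.0, 13.0), (-16, 363.0, 9.0), (-8, 364.0, 5.0), (0, 364.0, 1.0), (8, 362.0, -5.0), (16, 140.0, -6.0), (24, 356.0, -18.0), (32, 352.0, 159.0), (40, 262.0, 213.0), (48, 338.0, 244.0), (56, 335.0, 290.0), (64, 318.0, -69.0), (72, -74.0, -125.0), (80, -78.0, -129.0), (88, -84.0, -135.0), (96, -137.0, -139.0), (128, -95.0, -99.0), (136, -102.0, -108.0)]
top [(-96, 377.0, 373.0), (-88, 380.0, 378.0), (-80, 383.0, 381.0), (-72, 384.0, 382.0), (-64, 384.0, 381.0), (-56, 383.0, 377.0), (-48, 381.0, 377.0), (-40, 380.0, 377.0), (-32, 379.0, 376.0
[... 158 characters left out ...]
.0), (40, 348.0, -56.0), (48, 337.0, -61.0), (56, 330.0, -66.0), (64, -68.0, -71.0), (72, -72.0, -76.0), (80, -77.0, -79.0), (88, -82.0, -84.0), (96, -137.0, -139.0), (104, -142.0, -146.0), (112, -146.0, -150.0), (120, -151.0, -154.0), (128, -97.0, -156.0), (136, -103.0, -107.0)]
scene handle [[-50.0, 7.0, 20.0], [-48.0, -2.0, 25.0], [-47.0, 3.0, 27.0], [-45.0, 2.0, 21.0], [-43.0, 4.0, 23.0], [-38.0, -2.0, 27.0], [-33.0, 1.0, 13.0], [-30.0, 0.0, 20.0], [-30.0, 6.0, 18.0], [-28.0, 4.0, 19.0], [-27.0, 7.0, 17.0], [-26.0, 8.0, 14.0], [-26.0, 1.0, 17.0]]
floor 727 [-1.25450938 -3.17891001] [-51.44079707 -72.53782008]
top handle []
floor 276 [ -0.84713097 -18.28343479] [-40.2689684  -86.86936565]
```

View pics/c1.png

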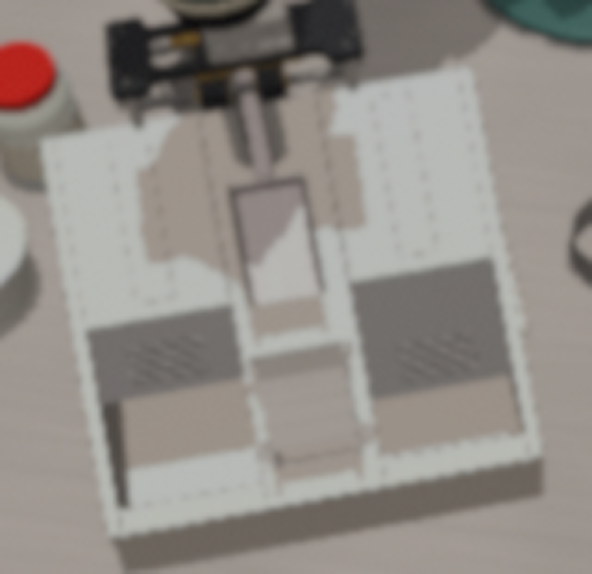

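The picture shows the scoop toe-down above the strip, with its bowl at (275,240) in line with the dock mouth at (300,345). The fitted pitch is about 29.5°. I'll check the lateral alignment using the same camera for both.

Run:
```python
from h import *
p,M=st(False); 
for nm in("scene","top"):
    P=np.load(f"last_{nm}.npz")["P"].reshape(-1,3)
    h=(P-dock)@n*1000; a=(P-dock)@u*1000; y=(P-dock)@Y*1000
    # scoop bowl: points with h>30 and a>45
    for lo,hi,h0,h1 in((45,145,25,95),(10,36,44,60),(-30,10,44,50)):
        k=(a>lo)&(a<hi)&(h>h0)&(h<h1)&(abs(y)<60)
        print(nm,(lo,hi),k.sum(),"y",np.percentile(y[k],[1,3,97,99]).round(1),"h",np.percentile(h[k],[5,50,95]).round(1),"a",np.percentile(a[k],[1,99]).round(1))
    k=(a>45)&(a<110)&(abs(y)<20)&(h>25)&(h<60); l=np.polyfit(a[k],h[k],1);print(" floor h vs a",l,"toe a",a[k].min(), "h@tool", )
    k=(a>45)&(a<145)&(h>25)&(h<95)&(abs(y)<40)
    for b in range(45,150,15):
        j=k&(a>=b)&(a<b+15)
        if j.sum()>8: print("  ",b,np.percentile(y[j],[2,98]).round(1))
    k=(a>-30)&(a<38)&(h>40)&(h<60)&(abs(y)<60)
    for b in range(-40,40,10):
        j=k&(a>=b)&(a<b+10)
        if j.sum()>8: print("  dock",b,np.percentile(y[j],[2,98]).round(1))
print("tool y",((p-dock)@Y*1000))
```

```text
scene (45, 145) 515 y [-27.1 -26.   29.3  30.6] h [39.2 43.8 76. ] a [ 76.7 144. ]
scene (10, 36) 224 y [-33.1 -31.3  34.4  37.2] h [45.3 49.8 54.6] a [10.3 35.5]
scene (-30, 10) 271 y [-30.9 -29.9  34.2  35.4] h [44.4 47.3 49.5] a [-29.7   9.7]
 floor h vs a [1.68377844e-02 4.23767236e+01] toe a 76.32408956153527 h@tool
   75 [-26.   30.2]
   90 [-26.4  30. ]
   105 [-26.3  29.7]
   120 [-26.7  29.8]
   135 [-26.8  28.8]
  dock -30 [-30.5  35. ]
  dock -20 [-30.7  34.4]
  dock -10 [-31.3  34.3]
  dock 0 [-30.   35.1]
  dock 10 [-31.6  33.8]
  dock 20 [-33.9  37.4]
  dock 30 [-34.3  37.8]
top (45, 145) 406 y [-29.7 -29.4  26.8  28. ] h [40.9 44.6 76.1] a [ 75.6 143.6]
top (10, 36) 127 y [-39.1 -34.   31.3  32.2] h [46.1 49.2 53.7] a [10.4 35.8]
top (-30, 10) 202 y [-34.4 -33.   31.3  33. ] h [44.6 46.8 49.2] a [-29.6   9.6]
 floor h vs a [-1.62853819e-02  4.53870506e+01] toe a 73.98828804642844 h@tool
   75 [-29.3  26.4]
   90 [-29.4  26.4]
   105 [-29.3  27. ]
   120 [-29.8  28. ]
   135 [-29.3  27.9]
  dock -30 [-33.6  31. ]
  dock -20 [-34.5  31.8]
  dock -10 [-34.3  31.4]
  dock 0 [-34.4  31.2]
  dock 10 [-34.7  30.6]
  dock 20 [-37.   31.4]
  dock 30 [-40.1  36.9]
tool y 1.0711332023324651
```

Call:
{"api": "jog_arm", "payload": {"series": [[[1,1,0,25,0],[1,1,0,42,0],[1,1,0,42,0],[1,10,0,48,0],[1,19,0,53,0],[1,27,0,58,0],[1,36,0,63,0],[1,45,0,68,0],[1,53,0,73.2,0],[1,62,0,78.5,0],[1,70,0,83.4,0],[1,78,0,88,0],[1,78,0,88,0]]], "squeeze": 20}}

```text
time_s: 10.35
position: [0.574, -0.1708, 0.189]
tcp_rot: [0.984, 0.177, -0.0, -0.0]
ft_force: [0.0, 0.1, -1.1]
finger_gap: 0.167
grasp_force: 20.0
```

Run:
```python
from h import *
p,M=st(); to(tcpgrip(0,2),p,M)
```

```text
t 10.35 p [ 0.574  -0.1708  0.189 ] yaw 20.43 zax [-0.001  0.001 -1.   ] F [ 0.   0.1 -1.1] gap 0.167 gf 20.0 q [ 0.58  0.44 -0.44  1.71  0.22  1.04 -1.15]
d mm [ 8.8 -0.6  4.9]
```

Free so far with no contact. Next I'll creep in until it meets the toe plate.

Call:
{"api": "jog_arm", "payload": {"series": [[[1,4,0,2.4,0],[1,7,0,4.2,0],[1,9,0,5.4,0],[1,10.5,0,6.2,0],[1,10.5,0,6.2,0]]]}}

```text
time_s: 10.98
position: [0.5836, -0.1675, 0.1832]
tcp_rot: [0.984, 0.177, -0.0, -0.0]
ft_force: [0.5, 0.7, -1.8]
finger_gap: 0.17
grasp_force: 20.0
```

Call:
{"api": "jog_arm", "payload": {"series": [[[1,1,0,0.6,0],[1,2,0,1.2,0],[1,3,0,1.7,0],[1,3,0,1.7,0]]]}}

```text
time_s: 11.48
position: [0.5848, -0.1676, 0.1822]
tcp_rot: [0.984, 0.177, -0.002, 0.0]
ft_force: [-18.2, -2.6, 18.5]
finger_gap: 0.167
grasp_force: 20.0
```

Call:
{"api": "jog_arm", "payload": {"series": [[[0.6,2,0,1.2,0],[0.6,2,0,1.2,0],[0.6,2,0,1.2,0],[0.6,2,0,1.2,0],[0.6,0,0,-20,0],[0.6,0,0,-60,0],[0.6,0,0,-120,0],[0.6,-60,0,-150,0],[0.6,-120,0,-150,0],[0.6,-150,0,-150,0]]]}}

```text
time_s: 12.72
position: [0.4435, -0.22, 0.3322]
tcp_rot: [0.984, 0.176, 0.0, 0.001]
ft_force: [1.0, -0.4, 0.8]
finger_gap: 0.4
grasp_force: 0.0
```

Run:
```python
from h import *
st()
for nm in("scene","top"):
    c=cam(nm);P=cloud(c); np.savez(f"last_{nm}.npz",P=P,f=c["frame"])
    Q=P.reshape(-1,3);h=(Q-dock)@n*1000; a=(Q-dock)@u*1000; y=(Q-dock)@Y*1000
    k=(abs(y)<7)&(h>12)&(h<62)&(a>-60)&(a<170); i=np.argsort(a[k])
    print(nm,[(b,np.median(h[k&(a>=b)&(a<b+6)]).round(0)) for b in range(-60,170,6) if (k&(a>=b)&(a<b+6)).sum()>0], a[k].max())
    for s in(-105,105):
        kk=(abs(y-s)<40)&(h<-8)&(a>-75); print("  mouth gap s",s,np.percentile(a[kk],[1,99]).round(1)+83)
f=np.load("last_scene.npz")["f"][130:285,180:340];cv2.imwrite("pics/d1.png",cv2.resize(f,None,fx=3.7,fy=3.7,interpolation=cv2.INTER_CUBIC))
```

```text
t 12.72 p [ 0.4435 -0.22    0.3322] yaw 20.28 zax [ 0.001 -0.001 -1.   ] F [ 1.  -0.4  0.8] gap 0.4 gf 0.0 q [ 0.79  0.11 -0.43  1.78  0.05  1.26 -0.87]
scene [(-54, np.float64(25.0)), (-48, np.float64(22.0)), (-42, np.float64(42.0)), (-36, np.float64(48.0)), (-30, np.float64(48.0)), (-24, np.float64(48.0)), (-18, np.float64(49.0)), (-12, np.float64(47.0)), (-6, np.float64(48.0)), (0, np.float64(48.0)), (6, np.float64(47.0)), (12, np.float64(47.0)), (18, np.float64(50.0)), (24, np.float64(49.0)), (30, np.float64(52.0)), (36, np.float64(41.0)), (42, np.float64(35.0)), (48, np.float64(35.0)), (54, np.float64(33.0)), (60, np.float64(34.0)), (66, np.float64(36.0)), (72, np.float64(35.0)), (78, np.float64(34.0)), (84, np.float64(33.0)), (90, np.float64(33.0)), (96, np.float64(33.0)), (102, np.float64(31.0)), (108, np.float64(31.0)), (114, np.float64(31.0)), (120, np.float64(34.0)), (126, np.float64(32.0)), (132, np.float64(31.0)), (138, np.float64(30.0)), (144, np.float64(30.0)), (150, np.float64(33.0))] 151.32177903591943
  mouth gap s -105 [  19.2 1367.2]
  mouth gap s 105 [ 18.  773.4]
[... 194 characters left out ...]
(47.0)), (6, np.float64(46.0)), (12, np.float64(47.0)), (18, np.float64(48.0)), (24, np.float64(51.0)), (30, np.float64(52.0)), (36, np.float64(38.0)), (42, np.float64(34.0)), (48, np.float64(35.0)), (54, np.float64(34.0)), (60, np.float64(32.0)), (66, np.float64(34.0)), (72, np.float64(33.0)), (78, np.float64(32.0)), (84, np.float64(32.0)), (90, np.float64(32.0)), (96, np.float64(32.0)), (102, np.float64(31.0)), (108, np.float64(31.0)), (114, np.float64(32.0)), (120, np.float64(32.0)), (126, np.float64(31.0)), (132, np.float64(32.0)), (138, np.float64(31.0)), (144, np.float64(28.0)), (150, np.float64(31.0))] 151.07694530501286
  mouth gap s -105 [213.  542.6]
  mouth gap s 105 [  9.7 744.4]
```

View pics/d1.png

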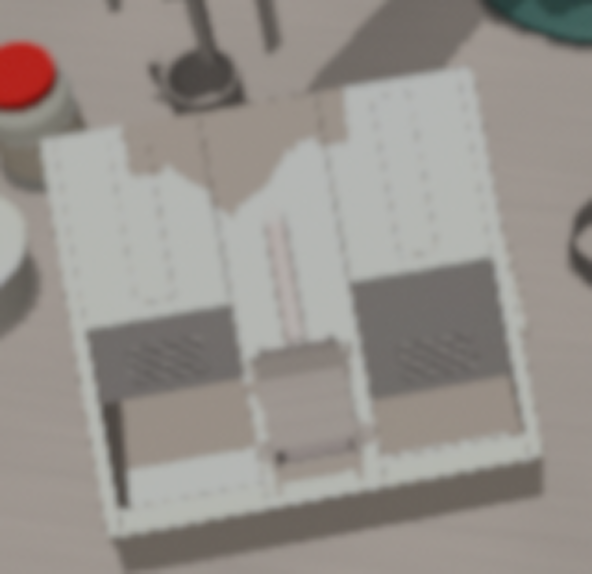

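The picture shows the scoop seated in the sleeve, with its handle tail at about (275,220). It measures 151 mm up the slope against an expected 153 with the dock frame about 2 mm off, so it is fully home. Both covers are still open, with lower edges near (185,390) and (440,390).

```bash
cat >> h.py <<'E'
def press(s,side,hz=0): # TCP with closed tips touching cover at s mm up slope, side +1 left; hz extra height mm
    return edge+s/1000*u+side*.105*Y+(.022+.0046+hz/1000)*Z
E
python3 - <<'E'
from h import *
p,M=st()
for sd,s in((-1,92),(1,127)):
    to(press(s,sd,20),p,M); to(press(45,sd,0),p,M)
E
```

```text
t 12.82 p [ 0.4433 -0.2205  0.3322] yaw 20.19 zax [ 0.    -0.002 -1.   ] F [ 1.   0.9 -0.2] gap 0.401 gf 0.0 q [ 0.79  0.11 -0.43  1.78  0.05  1.26 -0.87]
d mm [ 186.3 -107.7  164.3]
d mm [ 227.  -107.9  207.8]
d mm [156.8 102.5 147.2]
d mm [227.8 102.1 208.1]
```

Call:
{"api": "jog_arm", "payload": {"series": [[[1,40,-30,0,0],[1,80,-60,0,0],[1,130,-90,0,0],[1,170,-105,0,0],[1,186,-107,40,0],[1,186,-107,90,0],[1,186,-107,140,0],[1,186,-107,164,0],[1,186,-107,175,0],[1,186,-107,178,0],[1,186,-107,178,0]]], "squeeze": 30}}

```text
time_s: 14.2
position: [0.5834, -0.0535, 0.1544]
tcp_rot: [0.984, 0.177, 0.001, 0.0]
ft_force: [-0.5, 0.0, 0.5]
finger_gap: 0.007
grasp_force: 0.0
```

Run:
```python
from h import *
p,M=st(); to(press(92,-1,0),p,M)
```

```text
t 14.2 p [ 0.5834 -0.0535  0.1544] yaw 20.4 zax [ 0.001 -0.    -1.   ] F [-0.5  0.   0.5] gap 0.007 gf 0.0 q [ 0.44  0.48 -0.52  1.77  0.28  0.97 -1.41]
d mm [-2.8  1.   6.8]
```

Call:
{"api": "jog_arm", "payload": {"series": [[[1,0,0,4,0],[1,0,0,6,0],[1,0,0,7,0],[1,0,0,8,0],[1,0,0,8,0]]]}}

```text
time_s: 14.82
position: [0.584, -0.0534, 0.1466]
tcp_rot: [0.984, 0.177, 0.001, 0.0]
ft_force: [2.8, 1.2, 8.1]
finger_gap: 0.009
grasp_force: 4.3
```

Call:
{"api": "jog_arm", "payload": {"series": [[[1,0,0,1,0],[1,2,0,2.2,0],[1,6,0,4.5,0],[1,10,0,6.8,0],[1,14,0,9.1,0],[1,18,0,11.4,0]]]}}

```text
time_s: 15.58
position: [0.6016, -0.0469, 0.1356]
tcp_rot: [0.984, 0.177, 0.002, 0.0]
ft_force: [3.6, 2.5, 11.5]
finger_gap: 0.007
grasp_force: 6.2
```

```bash
cat >> h.py <<'E'
def fu():
    F=np.array(env.read_state()["ft_force"]); print("Fn",(F@n).round(1),"Fu",(F@u).round(1))
E
python3 - <<'E'
from h import *
st(); fu()
E
```

```text
t 15.57 p [ 0.6016 -0.0469  0.1356] yaw 20.42 zax [ 0.004  0.    -1.   ] F [ 3.6  2.5 11.5] gap 0.007 gf 6.2 q [ 0.41  0.53 -0.51  1.74  0.31  0.95 -1.43]
Fn 12.1 Fu 2.1
```

Call:
{"api": "jog_arm", "payload": {"series": [[[1,0,0,0.7,0],[1,4,0,3,0],[1,8,0,5.3,0],[1,12,0,7.6,0],[1,16,0,9.9,0],[1,20,0,12.2,0],[1,24,0,14.6,0]]]}}

```text
time_s: 16.45
position: [0.6241, -0.0388, 0.1215]
tcp_rot: [0.984, 0.177, 0.002, 0.0]
ft_force: [0.4, -0.9, 21.3]
finger_gap: 0.002
grasp_force: 9.4
```

```bash
cat >> h.py <<'E'
def gaps():
    for nm in("scene","top"):
        c=cam(nm);P=cloud(c); np.savez(f"last_{nm}.npz",P=P,f=c["frame"]); Q=P.reshape(-1,3)
        h=(Q-edge)@n*1000; a=(Q-edge)@u*1000; y=(Q-edge)@Y*1000; g=c["frame"].reshape(-1,3).astype(int).sum(1)/3
        for s in(-105,105):
            r=[]
            for b in range(0,176,5):
                k=(abs(y-s)<50)&(h<12)&(h>-150)&(a>=b)&(a<b+5)
                # use ray hits: only near-plane pixels
                k&=abs(h)<6
                r.append((b,int(k.sum()),int(np.median(g[k])) if k.sum() else 0))
            print(nm,s,r)
E
python3 - <<'E'
from h import *
st(); fu(); gaps()
E
```

```text
t 16.45 p [ 0.6241 -0.0388  0.1215] yaw 20.4 zax [ 0.004 -0.    -1.   ] F [ 0.4 -0.9 21.3] gap 0.002 gf 9.4 q [ 0.38  0.58 -0.5   1.69  0.33  0.95 -1.46]
Fn 18.5 Fu 10.6
scene -105 [(0, 55, 140), (5, 56, 147), (10, 59, 148), (15, 56, 139), (20, 55, 104), (25, 54, 81), (30, 56, 79), (35, 50, 79), (40, 39, 80), (45, 44, 80), (50, 39, 80), (55, 43, 80), (60, 40, 79), (65, 27, 79), (70, 18, 71), (75, 0, 0), (80, 14, 74), (85, 23, 69), (90, 0, 0), (95, 0, 0), (100, 12, 72), (105, 15, 80), (110, 15, 80), (115, 11, 75), (120, 0, 0), (125, 0, 0), (130, 0, 0), (135, 3, 72), (140, 3, 82), (145, 3, 83), (150, 2, 84), (155, 1, 84), (160, 1, 97), (165, 2, 115), (170, 1, 116), (175, 0, 0)]
scene 105 [(0, 53, 167), (5, 61, 183), (10, 55, 184), (15, 57, 183), (20, 13, 181), (25, 0, 0), (30, 0, 0), (35, 0, 0), (40, 0, 0), (45, 0, 0), (50, 0, 0), (55, 0, 0), (60, 0, 0), (65, 0, 0), (70, 0, 0), (75, 0, 0), (80, 0, 0), (85, 0, 0), (90, 0, 0), (95, 0, 0), (100, 0, 0), (105, 48, 119), (110, 58, 111), (115, 54, 109), (120, 58, 109), (125, 58, 108), (130, 56, 109), (135, 60, 109), (140, 55, 110), (145, 60, 
[... 398 characters left out ...]
 90), (115, 10, 90), (120, 10, 90), (125, 9, 90), (130, 9, 90), (135, 8, 78), (140, 9, 90), (145, 7, 91), (150, 7, 88), (155, 10, 94), (160, 4, 157), (165, 8, 189), (170, 6, 187), (175, 7, 187)]
top 105 [(0, 30, 190), (5, 33, 189), (10, 38, 189), (15, 44, 175), (20, 22, 153), (25, 0, 0), (30, 0, 0), (35, 0, 0), (40, 0, 0), (45, 0, 0), (50, 0, 0), (55, 0, 0), (60, 0, 0), (65, 0, 0), (70, 0, 0), (75, 0, 0), (80, 0, 0), (85, 0, 0), (90, 0, 0), (95, 0, 0), (100, 4, 122), (105, 38, 89), (110, 38, 91), (115, 38, 93), (120, 39, 92), (125, 43, 92), (130, 39, 92), (135, 43, 93), (140, 44, 93), (145, 44, 92), (150, 43, 91), (155, 40, 90), (160, 35, 158), (165, 32, 192), (170, 46, 190), (175, 44, 189)]
```

Call:
{"api": "jog_arm", "payload": {"series": [[[1,2,0,1.4,0],[1,4,0,2.6,0],[1,4,0,2.6,0]]]}}

```text
time_s: 16.92
position: [0.6282, -0.0374, 0.1191]
tcp_rot: [0.984, 0.177, 0.003, 0.0]
ft_force: [4.6, 0.6, 16.5]
finger_gap: 0.006
grasp_force: 8.2
```

Run:
```python
from h import *
p,M=st(); fu()
to(press(127,1,20),p,M)
```

```text
t 16.93 p [ 0.6282 -0.0374  0.1191] yaw 20.4 zax [ 0.005 -0.    -1.   ] F [ 4.6  0.6 16.5] gap 0.006 gf 8.2 q [ 0.37  0.59 -0.49  1.68  0.33  0.95 -1.46]
Fn 16.5 Fu 4.3
d mm [-80.4 210.6 -66. ]
```

Call:
{"api": "jog_arm", "payload": {"series": [[[1,2,0,1.4,0],[1,4,0,2.7,0],[1,6,0,4,0],[1,7,0,4.7,0]]]}}

```text
time_s: 17.42
position: [0.6349, -0.0352, 0.1148]
tcp_rot: [0.984, 0.177, 0.003, 0.001]
ft_force: [1.4, -1.5, 24.8]
finger_gap: 0.008
grasp_force: 10.7
```

Run:
```python
from h import *
p,M=st(); fu()
to(press(127,1,20),p,M)
```

```text
t 17.43 p [ 0.6349 -0.0352  0.1148] yaw 20.39 zax [ 0.005 -0.    -1.   ] F [ 1.4 -1.5 24.8] gap 0.008 gf 10.7 q [ 0.36  0.6  -0.49  1.67  0.33  0.95 -1.47]
Fn 21.9 Fu 11.7
d mm [-87.4 210.4 -70.2]
```

Call:
{"api": "jog_arm", "payload": {"series": [[[1,0,0,-40,0],[1,0,0,-100,0],[1,0,0,-160,0],[1,-30,50,-180,0],[1,-60,110,-180,0],[1,-85,170,-180,0],[1,-87,211,-160,0],[1,-87,211,-110,0],[1,-87,211,-70,0],[1,-87,211,-60,0],[1,-87,211,-56,0],[1,-87,211,-56,0]]]}}

```text
time_s: 18.92
position: [0.6252, -0.2634, 0.1697]
tcp_rot: [0.984, 0.177, 0.001, 0.0]
ft_force: [0.2, -0.3, -0.4]
finger_gap: 0.006
grasp_force: 0.0
```

Run:
```python
from h import *
p,M=st(); fu()
to(press(127,1,0),p,M)
f=cam("scene")["frame"][130:285,180:340];cv2.imwrite("pics/e1.png",cv2.resize(f,None,fx=3.7,fy=3.7,interpolation=cv2.INTER_CUBIC))
```

```text
t 18.93 p [ 0.6252 -0.2634  0.1697] yaw 20.4 zax [ 0.002 -0.001 -1.   ] F [ 0.2 -0.3 -0.4] gap 0.006 gf 0.0 q [ 0.66  0.6  -0.45  1.51  0.28  1.09 -1.07]
Fn -0.3 Fu -0.2
d mm [ 0.8 -0.3  4.6]
```

View pics/e1.png

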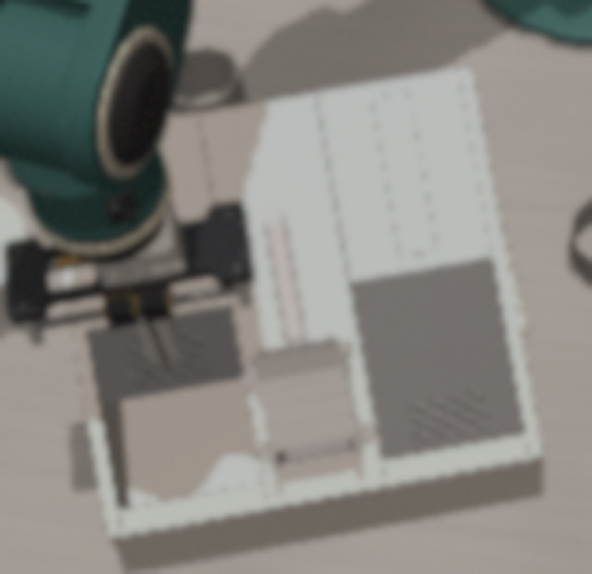

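The right cover now fills its mouth down to the lip at (450,445). The scoop hasn't moved, and the fingertips hover over the left patch at (165,350). Next I'll press the left cover.

Call:
{"api": "jog_arm", "payload": {"series": [[[1,0,0,4,0],[1,0,0,5.5,0],[1,0,0,6.5,0],[1,0,0,7.3,0],[1,0,0,7.3,0]]]}}

```text
time_s: 19.6
position: [0.6277, -0.2626, 0.1642]
tcp_rot: [0.984, 0.178, 0.004, 0.001]
ft_force: [7.1, 3.6, 17.5]
finger_gap: 0.007
grasp_force: 9.9
```

Call:
{"api": "jog_arm", "payload": {"series": [[[1,4,0,2.3,0],[1,9,0,5.2,0],[1,14,0,8.1,0],[1,19,0,11,0],[1,24,0,13.9,0],[1,29,0,16.8,0],[1,34,0,19.7,0]]]}}

```text
time_s: 20.48
position: [0.6596, -0.2507, 0.1445]
tcp_rot: [0.984, 0.178, 0.004, 0.001]
ft_force: [7.1, 2.9, 18.4]
finger_gap: 0.007
grasp_force: 10.0
```

Run:
```python
from h import *
p,M=st(); fu()
```

```text
t 20.48 p [ 0.6596 -0.2507  0.1445] yaw 20.45 zax [ 0.008 -0.001 -1.   ] F [ 7.1  2.9 18.4] gap 0.007 gf 10.0 q [ 0.61  0.67 -0.44  1.45  0.3   1.07 -1.1 ]
Fn 19.7 Fu 2.5
```

Call:
{"api": "jog_arm", "payload": {"series": [[[1,4,0,2.3,0],[1,9,0,5.2,0],[1,14,0,8.1,0],[1,19,0,11,0],[1,24,0,13.9,0],[1,29,0,16.8,0],[1,34,0,19.7,0],[1,38,0,22,0],[1,40,0,23.2,0]]]}}

```text
time_s: 21.6
position: [0.6966, -0.2377, 0.1219]
tcp_rot: [0.984, 0.177, 0.003, 0.001]
ft_force: [2.5, 0.8, 25.5]
finger_gap: 0.008
grasp_force: 11.4
```

Run:
```python
from h import *
p,M=st(); fu()
```

```text
t 21.6 p [ 0.6966 -0.2377  0.1219] yaw 20.4 zax [ 0.007 -0.002 -1.   ] F [ 2.5  0.8 25.5] gap 0.008 gf 11.4 q [ 0.55  0.75 -0.42  1.38  0.32  1.08 -1.14]
Fn 23.4 Fu 10.5
```

Call:
{"api": "jog_arm", "payload": {"series": [[[1,2,0,1.2,0],[1,4,0,2.3,0],[1,4,0,2.3,0],[1,4,0,-40,0],[1,4,0,-100,0],[1,4,0,-160,0],[1,-50,0,-210,0],[1,-110,0,-220,0],[1,-170,0,-220,0],[1,-230,0,-220,0],[1,-270,0,-220,0],[1,-270,0,-220,0]]]}}

```text
time_s: 23.1
position: [0.4383, -0.3335, 0.339]
tcp_rot: [0.985, 0.175, -0.0, 0.001]
ft_force: [-0.1, 0.2, 0.4]
finger_gap: 0.006
grasp_force: 0.0
```

Run:
```python
from h import *
st()
for nm in("scene","top"):
    c=cam(nm);P=cloud(c); np.savez(f"last_{nm}.npz",P=P,f=c["frame"])
    Q=P.reshape(-1,3);h=(Q-dock)@n*1000; a=(Q-dock)@u*1000; y=(Q-dock)@Y*1000;g=c["frame"].reshape(-1,3).mean(1)
    k=(abs(y)<7)&(h>20)&(h<62)&(a>50)&(a<170); print(nm,"tail",a[k].max())
    for s in(-105,105): print(s,[(b,int(k.sum()),int(np.median(g[k])) if k.any() else 0,int(np.median(h[k])) if k.any() else 0) for b in range(10,46,3) for k in [(abs(y-s)<45)&(a+83>=b)&(a+83<b+3)&(h>-50)]])
f=np.load("last_scene.npz")["f"][130:285,180:340];cv2.imwrite("pics/f1.png",cv2.resize(f,None,fx=3.7,fy=3.7,interpolation=cv2.INTER_CUBIC))
```

```text
t 23.1 p [ 0.4383 -0.3335  0.339 ] yaw 20.15 zax [ 0.    -0.002 -1.   ] F [-0.1  0.2  0.4] gap 0.006 gf 0.0 q [ 0.97  0.22 -0.45  1.64  0.1   1.3  -0.71]
scene tail 151.0711996057486
-105 [(10, 32, 180, -2), (13, 32, 179, -3), (16, 30, 173, -3), (19, 31, 154, -3), (22, 31, 125, -2), (25, 31, 108, -2), (28, 31, 105, -2), (31, 29, 105, -2), (34, 31, 106, -2), (37, 31, 104, -1), (40, 29, 104, -1), (43, 32, 104, -1)]
105 [(10, 32, 180, -1), (13, 31, 179, -1), (16, 33, 173, -3), (19, 32, 154, -3), (22, 30, 127, -2), (25, 33, 110, -3), (28, 31, 105, -2), (31, 31, 103, -1), (34, 34, 105, -2), (37, 31, 105, -2), (40, 30, 106, 0), (43, 32, 105, -2)]
top tail 151.00712592324805
-105 [(10, 18, 189, -2), (13, 19, 187, -3), (16, 22, 151, -2), (19, 19, 127, -2), (22, 17, 90, -3), (25, 20, 90, -2), (28, 18, 94, -2), (31, 18, 94, -2), (34, 26, 94, -2), (37, 19, 94, -2), (40, 18, 95, -2), (43, 23, 94, -3)]
105 [(10, 21, 189, -2), (13, 26, 189, -3), (16, 15, 158, -4), (19, 20, 125, -3), (22, 15, 89, -2), (25, 23, 91, -3), (28, 18, 94, -3), (31, 15, 93, -3), (34, 23, 94, -3), (37, 15, 95, -3), (40, 19, 94, -2), (43, 21, 93, -3)]
```

View pics/f1.png

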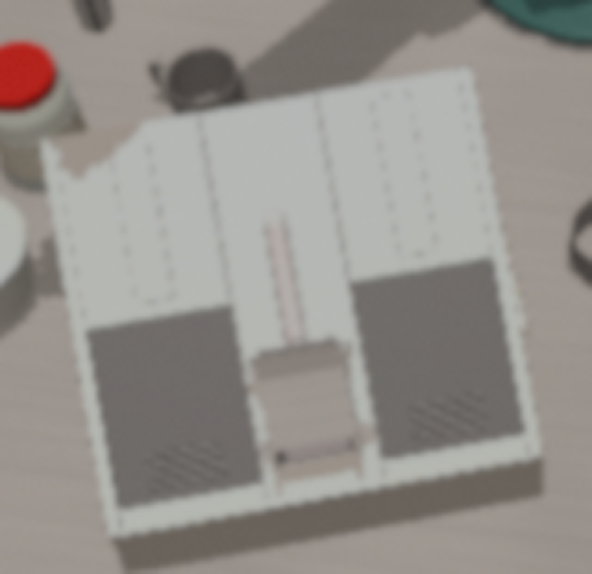

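Both covers are flush with the lip, at (190,495) and (450,445). The scoop still sits in the holder with its tail at (275,220), and the arm is clear of everything.

```bash
python3 -c "
from bench import env
print(env.close_job())"
```

```text
the job is handed in; nothing more can be done
None
```

The scoop is in its holder, pushed in toe first until it met the toe plate, and both covers are drawn shut against the front lip; I handed the job in at about 23 s, and no verdict came back.

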